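Tip the offcut tray into the scrap bin that has room

TASK

Look which of the two scrap bins still has room, carry the tray of offcuts there by its grip bar and tip all three offcuts into that bin. Then set the empty tray gently back on its rubber mat, centred sideways, press its closed rear wall home flat against the mat's wooden stop strip with a firm push of 10 to 20 N (never hard), and let go, without disturbing the other things on the bench.

Things in the scene. Friction and masses are not known exactly. Their poses are not given: they have to be found in the camera images.
- tray: plywood carrying tray, 150 (x) x 140 (y) mm, 0.25 to 0.5 kg empty. Origin: centre of its underside, z up. Floor 6 mm; walls 8 mm thick, 45 mm high, at +x (rear) and both y sides; the -x side is OPEN, without lip: the load starts to slide out there at 25 to 36 degrees of tip and is all out by 75. At x = 0 two uprights (8 mm thick) at the y sides carry a grip bar across it
- tray_handle (a point): centre of the grip bar, 110 mm above the tray's underside, x = y = 0, axes as the tray's. A flat wooden slat along y, 124 mm free between the uprights, 12 mm thick, 32 mm wide, its upper edge leaning 30 degrees to the tray's +x (rear): in tray axes its flat faces look along (cos 30, 0, -sin 30); a gripper takes it squarely coming down along (-sin 30, 0, -cos 30)
- tray_lip (a point): middle of the tray's open front edge, on the floor's upper face: (-75, 0, 6) mm in the tray's axes
- offcut_a: one of three light wooden offcuts that start lying in the tray, 64 x 34 x 28 mm high block. Origin: centre of its underside
- offcut_b: one of three light wooden offcuts that start lying in the tray, 66 x 34 x 18 mm with a raised half, 34 mm high. Origin: centre of its underside
- offcut_c: one of three light wooden offcuts that start lying in the tray, 62 x 34 x 24 mm with a notched corner. Origin: centre of its underside
- bins: fixed pair of open-topped grey scrap bins side by side along y, each 190 (x) x 176 (y) x 100 mm high outside, walls and floor 5 mm; one is heaped full of offcuts and the other nearly empty, in either order. Origin: centre of the pair's underside
- bin_left (a point): centre of the inner floor (5 mm above the bench) of the bin on the pair's +y side; axes as the bins'; the rim is 95 mm above it
- bin_right (a point): the same for the bin on the pair's -y side
- heap: the heap of wood, 160 x 145 mm and about 85 mm high (near the rim), that fills one of the bins. Origin: centre of its underside. It does not move; the bin it lies in has no room
- layer: two thin strips, 10 mm high, lying on the floor of the other bin, the one with room. Origin: centre of their underside. They do not move
- mat: fixed black rubber mat, 240 (x) x 220 (y) x 6 mm, on which the tray stands at the start. Origin: centre of its underside, on the bench. With the tray's +x (rear) wall flat against the stop strip, the tray's origin is at x = +15 mm and the axes are parallel
- stop: rigid fixed wooden stop strip on the mat near its +x edge, 16 mm thick (x), 200 mm long (y), rising 25 mm above the mat; its inner face lies at x = +90 mm in the mat's axes. Origin: centre of its underside. It does not give
- screwdriver: screwdriver, 180 mm long, lying; leave alone
- sanding_block: sanding block, 110 x 62 x 40 mm high; leave alone
- glue: white glue jar with black cap, 60 mm across, 95 mm tall, standing; leave alone
- tape_measure: tape measure, 72 x 42 x 66 mm high; leave alone
- clamp: lying bar clamp, 300 mm long, up to 28 mm high; leave alone
- square: try square lying flat, 220 x 120 x 18 mm; leave alone
Things that resemble listed ones, but are neither listed nor needed, are in the scene too. Leave any green look-alike of the offcut_b alone.

How it is judged (in metres and radians):
On the way, in this order (a step that is already met when the one before it is completed fails the run):
1. the tray is lifted clear of the mat (height (world z) of tray above 0.06 m), for 0.2 s.
2. the tray is tipped more than 45 degrees (angle between tray's own z axis and vertical above 0.79 rad and height (world z) of tray above 0.06 m), for 0.2 s.
3. the lowered tray is pressed against the stop strip with over 8 N (contact force between tray and stop above 8 N and height (world z) of tray below 0.02 m and angle between tray's own z axis and vertical below 0.15 rad), for 0.3 s.
At the end, for the whole second after the job is handed in: All three offcuts lie at rest within the bin without the heap, below its rim; the tray stands upright (within 3 degrees), at rest on the mat, rear wall against the stop strip (gap under 3 mm, parallel within 3 degrees), within 35 mm of the mat's middle sideways (x of tray in the frame of mat above 0.012 m and x of tray_lip in the frame of mat below 0 m and y of tray in the frame of mat between -0.035 and 0.035 m and angle between the x axis of tray and the x axis of mat, either way round below 0.05 rad and angle between tray's own z axis and vertical below 0.05 rad and height (world z) of tray below 0.012 m and linear speed of tray below 0.02 m/s and ((horizontal distance between heap and bin_left below 0.03 m and x of offcut_a in the frame of bin_right between -0.09 and 0.09 m and y of offcut_a in the frame of bin_right between -0.083 and 0.083 m and z of each of offcut_a, offcut_b, offcut_c in the frame of bin_right below 0.085 m and linear speed of each of offcut_a, offcut_b, offcut_c below 0.05 m/s and x of offcut_b in the frame of bin_right between -0.09 and 0.09 m and y of offcut_b in the frame of bin_right between -0.083 and 0.083 m and x of offcut_c in the frame of bin_right between -0.09 and 0.09 m and y of offcut_c in the frame of bin_right between -0.083 and 0.083 m) or (horizontal distance between heap and bin_right below 0.03 m and x of offcut_a in the frame of bin_left between -0.09 and 0.09 m and y of offcut_a in the frame of bin_left between -0.083 and 0.083 m and z of each of offcut_a, offcut_b, offcut_c in the frame of bin_left below 0.085 m and linear speed of each of offcut_a, offcut_b, offcut_c below 0.05 m/s and x of offcut_b in the frame of bin_left between -0.09 and 0.09 m and y of offcut_b in the frame of bin_left between -0.083 and 0.083 m and x of offcut_c in the frame of bin_left between -0.09 and 0.09 m and y of offcut_c in the frame of bin_left between -0.083 and 0.083 m))); the robot touches nothing.
It fails at once if the tray is pushed against the stop strip with more than 30 N (contact force between tray and stop above 30 N).
It fails at once if the tray is dropped: it touches nothing and is more than 8 mm above the mat (contact force between tray and anything else below 0.1 N and height (world z) of tray above 0.014 m).
It fails at once if the tray hits its mat with more than 45 N (contact force between tray and mat above 45 N).
It fails at once if a bystander is moved by more than 25 mm (distance of any of screwdriver, sanding_block, glue, tape_measure, clamp, square from where it was at the start of the episode above 0.025 m).
It also fails if it takes over 72 s, if anything falls off the work surface, if the arm or the gripper's body presses on something with over 40 N, if the wrist force passes 120 N, or if a joint passes its speed limit or range.

ROBOT

A 7-joint arm with a two-finger parallel gripper is mounted at the origin on the work surface. World frame = base frame: x ahead of the robot, y to its left, z up, the work surface at z = 0. Lengths are in m, angles in degrees, forces in N, time in s.
With the tool pointing down it reaches from about 0.425 to 0.875 m from the base axis. Payload 4.7 kg.
Tool frame: the origin (TCP) lies on the centre line of the jaws, within the pads' length; the fingertips stand 17 mm ahead of it and the grasp point (between the pads) lies 2 mm behind it; z points along the fingers, y is the line along which they close (so a half turn about z gives the same grasp; the last joint's range is limited). The gripper opens to 87 mm and grips with 3 to 60 N. Pads are 19 mm wide; open, the fingers measure 117 mm over their backs; the gripper's body (75 mm by 190 mm) begins 51 mm behind the grasp point.
Start: joints at [-68.176, 18.392, -4.016, 83.108, 1.295, 78.541, -3.26], TCP at [0.233, 0.607, 0.24] pointing down, gripper open.
Joint ranges: [-163.93, 163.93], [-17.29, 119.83], [-79.2, 71.16], [3.27, 140.29], [-89.18, 269.18], [5.43, 117.66], [-154.24, 154.24]. Speed limits (degrees/s): [147.25, 147.25, 180, 180, 180, 180, 180].

INTERFACE

Orientations are given as [roll, pitch, yaw] about the fixed x, y, z axes, in that order (R = Rz(yaw) Ry(pitch) Rx(roll)).
In Python, from cell import env, read_camera gives the robot as it stands.
- The arm moves only by the shell command python3 -m jog 'ROWS' [FORCE]. ROWS is JSON, a list of rows, each a list of 5 numbers: the opening, from 0 (shut) to 1 (fully open), then the shift along the tool's x, y, z each as a share of 0.02 m, from -1 to 1, then the turn about the tool's z as a share of 45 degrees, from -1 to 1. In form: [[gripper, x, y, z, yaw], ...]. A call has 1 to 12 rows; each row shifts and turns the commanded pose from where the row before left it, along the tool's axes as they then stand; what a row does not reach is not made up. A row lasts 1/12 s, in which the tool goes at most 41.7 mm and 7.16 degrees, less where a joint would pass 70% of its speed; a pose out of reach is approached as far as the arm can. A call with a number of a shift or a turn outside -1 to 1 is refused whole. A call with a gripper value outside its range is refused whole. The fingers move at their own pace and stop on an object; FORCE is the grip in N (left out, the last holds). Time passes only in rows, so rows that do not move let the fingers close. It gives the time, the measured TCP pose, the force, the opening and the grip force at its end, in the units of the state.
- env.get_obs(): the state, without advancing time (a new reading comes with each control period).
- read_camera(name): name is "scene" or "top" or "wrist"; returns a dict with "color" (480x640x3 uint8, red, green, blue), "range_z" (480x640 float32, m along the optical axis (not along the pixel's ray), 0 where there is no reading), "mtx" (3x3 intrinsics, pixels), "k1" (the pictures are not rectified: a ray, as slopes to the right and down, at radius r is drawn at 1 + k1 r^2 times it, then the intrinsics apply), "world_from_camera" (4x4, takes a point from camera to world coordinates); the wrist camera has in their place "T_tool_cam" (4x4, takes a point from camera to tool coordinates, whose origin is the TCP and whose axes are the flange's). Camera axes: x right, y down, z forward; pixel columns grow to the right and rows downward; lengths in m; the calibration is good to about 2 mm. A picture is of the moment at which its call begins: read the wrist's pose just before it.
- env.sign_off(): hands the job in; it is judged then, once.
The state is a dict: "time_s": time; "qpos": joint angles; "joint_velocities": joint speeds; "effort": joint torques, N m; "tool_pos": TCP position; "tool_rot": TCP orientation; "force": force on the tool from outside, world axes, zero at the start; "wrist_torque": the same for the moment, N m; "grip_width": finger opening in m; "grasp_force": force on a finger pad.
Only numpy, scipy, OpenCV 4.12 (cv2) and the standard library are available. Lean on these libraries where they do the work, as an engineer would, in place of code of your own. Each camera call takes 0.05 s, during which the arm holds its last target. There are 200 camera calls.

## Working session

There is one attempt and no reset: what is moved stays moved. The work goes in short steps, Python scripts to look and compute and a shell command to move; the robot and the scene stay as the last step left them, time stands still between calls to the robot, and variables do not carry over. Pictures are saved under pics/ and viewed, at most 10 in all, crops included, and the job is handed in when it is done.

```bash
mkdir -p pics; ls; cat > h.py <<'E'
import numpy as np,cv2,json
from scipy.spatial.transform import Rotation as Ro
from cell import env, read_camera
def cam(n):
    o=env.get_obs(); c=read_camera(n)
    if n=="wrist":
        T=np.eye(4);T[:3,:3]=Ro.from_euler('xyz',o['tool_rot'],degrees=True).as_matrix();T[:3,3]=o['tool_pos']
        c['world_from_camera']=T@c['T_tool_cam']
    return c
def save(c,f,box=None,s=1):
    im=c['color'][:,:,::-1]
    if box: im=im[box[1]:box[3],box[0]:box[2]]
    cv2.imwrite('pics/'+f,cv2.resize(im,None,fx=s,fy=s,interpolation=cv2.INTER_CUBIC))
def cloud(c):
    """HxWx3 world points, nan where no range"""
    h,w=c['range_z'].shape; K=np.array(c['mtx']);k=c['k1']
    u,v=np.meshgrid(np.arange(w),np.arange(h))
    p=np.stack([(u-K[0,2])/K[0,0],(v-K[1,2])/K[1,1]],-1)
    q=p.copy()
    for _ in range(8): q=p/(1+k*(q**2).sum(-1,keepdims=True))
    z=np.where(c['range_z']>0,c['range_z'],np.nan)[...,None]
    P=np.concatenate([q*z,z],-1); T=np.array(c['world_from_camera'])
    return P@T[:3,:3].T+T[:3,3]
E
python3 - <<'E'
from h import *
o=env.get_obs();print({k:np.round(v,3).tolist() for k,v in o.items()})
for n in("scene","top"):
    c=cam(n);save(c,n+'0.png');np.save(n+'0.npy',cloud(c));np.save(n+'0c.npy',c['color'])
    print(n,c['mtx'],c['k1'],np.round(c['world_from_camera'],3).tolist())
E
```

```text
pics
{'time_s': 0.0, 'qpos': [-68.177, 18.438, -4.014, 83.175, 1.294, 78.54, -3.262], 'joint_velocities': [-0.142, -0.002, 0.032, -0.052, 0.078, -0.004, -0.001], 'effort': [0.0, -49.129, -0.404, -31.253, -0.064, 0.043, 0.0], 'tool_pos': [0.233, 0.606, 0.238], 'tool_rot': [-179.893, 0.005, 158.983], 'force': [-0.475, -0.284, 0.722], 'wrist_torque': [0.016, -0.051, 0.05], 'grasp_force': 0.0, 'grip_width': 0.087}
scene [[592.4702239    0.         321.68623276]
 [  0.         592.4702239  246.81315871]
 [  0.           0.           1.        ]] -0.17135035205128318 [[-0.655, 0.583, -0.481, 1.134], [0.756, 0.512, -0.408, 0.524], [0.009, -0.63, -0.776, 1.119], [0.0, 0.0, 0.0, 1.0]]
top [[455.3185407    0.         316.12685988]
 [  0.         455.3185407  240.9623455 ]
 [  0.           0.           1.        ]] 0.03372573626451325 [[-0.023, -0.998, 0.062, 0.465], [-1.0, 0.023, -0.001, 0.005], [-0.0, -0.062, -0.998, 1.084], [0.0, 0.0, 0.0, 1.0]]
```

View pics/top0.png

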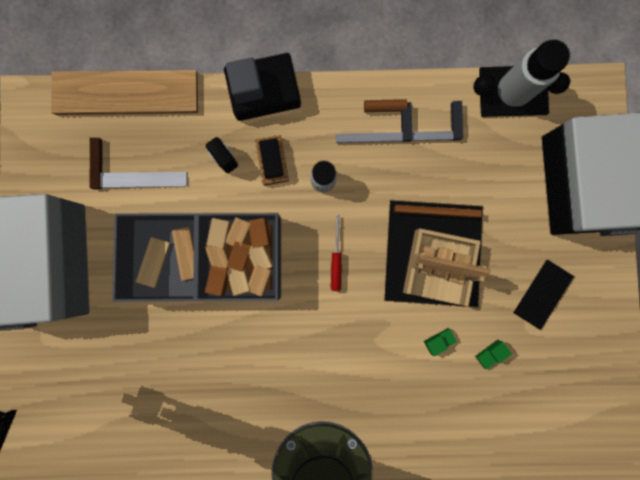

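View pics/scene0.png

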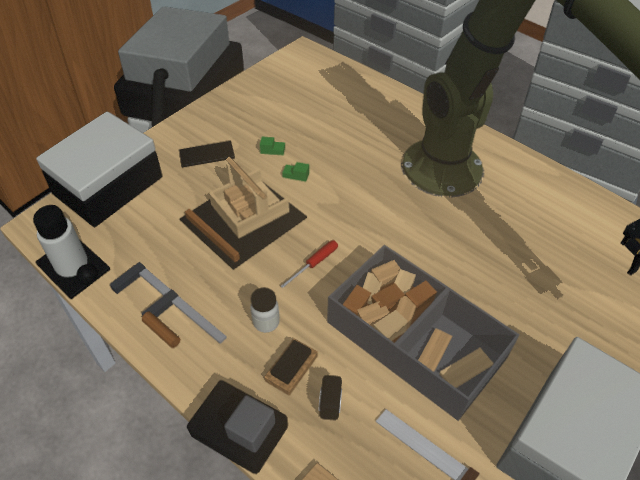

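```bash
python3 - <<'E'
from h import *
P=np.load('top0.npy')
def at(u,v,r=1):
    return np.round(np.nanmedian(P[v-r:v+r+1,u-r:u+r+1].reshape(-1,3),0),3).tolist()
for n,pts in dict(mat=[(390,203),(483,208),(388,300)],stop=[(397,210),(480,214)],rim=[(116,216),(197,215),(279,214),(115,299),(197,300),(279,299)],bar=[(425,258),(440,262),(455,266),(480,271)],graybox=[(20,260),(45,200),(48,320)],box2=[(600,170)],bench=[(330,200),(330,320)],wall=[(422,232),(476,239),(410,290)],glue=[(323,170)],binin=[(150,240),(185,280)]).items():
    for p in pts: print(n,p,at(*p))
c=cam('scene');save(c,'sc_crop.png',(165,130,345,290),4.4)
c=cam('top');save(c,'top_crop.png',(375,190,505,315),5)
E
```

```text
mat (390, 203) [0.619, -0.175, 0.004]
mat (483, 208) [0.603, -0.397, -0.001]
mat (388, 300) [0.39, -0.163, 0.006]
stop (397, 210) [0.599, -0.187, 0.03]
stop (480, 214) [0.585, -0.378, 0.029]
rim (116, 216) [0.591, 0.435, 0.098]
rim (197, 215) [0.589, 0.26, 0.099]
rim (279, 214) [0.592, 0.086, 0.062]
rim (115, 299) [0.413, 0.437, 0.1]
rim (197, 300) [0.406, 0.261, 0.1]
rim (279, 299) [0.401, 0.089, 0.059]
bar (425, 258) [0.484, -0.223, 0.131]
bar (440, 262) [0.475, -0.255, 0.131]
bar (455, 266) [0.466, -0.285, 0.13]
bar (480, 271) [0.454, -0.336, 0.13]
graybox (20, 260) [0.499, 0.598, 0.157]
graybox (45, 200) [0.619, 0.55, 0.157]
graybox (48, 320) [0.378, 0.543, 0.155]
box2 (600, 170) [0.658, -0.59, 0.137]
bench (330, 200) [0.63, -0.033, -0.002]
bench (330, 320) [0.345, -0.025, 0.0]
wall (422, 232) [0.544, -0.239, 0.05]
wall (476, 239) [0.528, -0.373, 0.006]
wall (410, 290) [0.414, -0.206, 0.048]
glue (323, 170) [0.683, -0.016, 0.094]
binin (150, 240) [0.543, 0.392, 0.015]
binin (185, 280) [0.448, 0.313, 0.007]
```

View pics/top_crop.png

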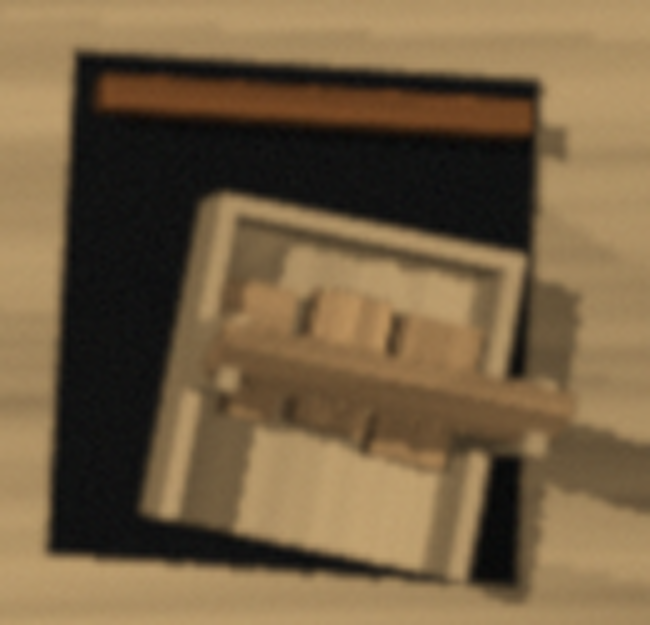

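View pics/sc_crop.png

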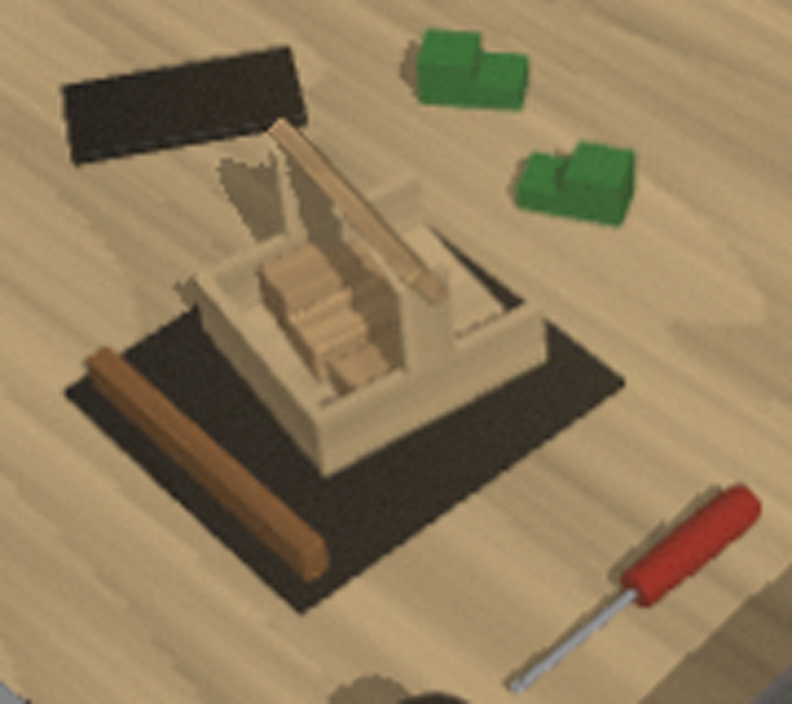

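```bash
python3 - <<'E'
from h import *
for n in('top','scene'):
    P=np.load(n+'0.npy').reshape(-1,3);C=np.load(n+'0c.npy').reshape(-1,3).astype(int)
    m=(P[:,2]>.122)&(P[:,2]<.15)&(abs(P[:,0]-.47)<.06)&(abs(P[:,1]+.28)<.12)
    q=P[m]; r=cv2.minAreaRect(q[:,:2].astype(np.float32)); d=np.linalg.svd(q[:,:2]-q[:,:2].mean(0))[2][0]
    print(n,'bartop',m.sum(),r,q.mean(0).round(4),'yaw',np.degrees(np.arctan2(-d[0],d[1])), 'zmax',np.percentile(q[:,2],98))
    m=(P[:,2]>.042)&(P[:,2]<.056)&(abs(P[:,0]-.47)<.12)&(abs(P[:,1]+.28)<.13)
    r=cv2.minAreaRect(P[m][:,:2].astype(np.float32));print('walltops',m.sum(),r)
    m=(P[:,2]>.022)&(P[:,2]<.036)&(abs(P[:,0]-.59)<.025)&(abs(P[:,1]+.28)<.14)&(C[:,0]-C[:,2]>40)
    print('stop',m.sum(),cv2.minAreaRect(P[m][:,:2].astype(np.float32)))
    m=(C.max(1)<45)&(abs(P[:,2])<.012)&(abs(P[:,0]-.5)<.15)&(abs(P[:,1]+.28)<.14)
    print('mat',m.sum(),cv2.minAreaRect(P[m][:,:2].astype(np.float32)))
    m=(P[:,2]>.09)&(P[:,2]<.106)&(abs(P[:,0]-.5)<.13)&(P[:,1]>.06)&(P[:,1]<.46)
    print('rim',m.sum(),cv2.minAreaRect(P[m][:,:2].astype(np.float32)))
c=cam('wrist');save(c,'w0.png')
E
python3 -m jog '[[1,0,0,0,0]]'
```

```text
top bartop 541 ((0.467609167098999, -0.28351569175720215), (0.150337815284729, 0.018443530425429344), 75.8122787475586) [ 0.4687 -0.2814  0.1281] yaw -13.59928558193707 zmax 0.1328299910717127
walltops 835 ((0.4648968279361725, -0.2827228307723999), (0.140504390001297, 0.15169554948806763), 76.89395904541016)
stop 589 ((0.5959830284118652, -0.2818213701248169), (0.19868427515029907, 0.015972334891557693), 84.77246856689453)
mat 3708 ((0.49766284227371216, -0.2741469442844391), (0.21808141469955444, 0.2359655499458313), 84.9426040649414)
rim 2388 ((0.4992640018463135, 0.26413705945014954), (0.3553916811943054, 0.19178929924964905), 89.15120697021484)
scene bartop 248 ((0.4739034175872803, -0.28512874245643616), (0.14940375089645386, 0.01666123978793621), 76.28897857666016) [ 0.4762 -0.2827  0.1273] yaw -13.569711793338474 zmax 0.1325489952192895
walltops 739 ((0.4699266850948334, -0.28587806224823), (0.14833080768585205, 0.15107500553131104), 77.54558563232422)
stop 448 ((0.6008793711662292, -0.2823942303657532), (0.1989084780216217, 0.018624410033226013), 85.82962036132812)
mat 45 ((0.5813841223716736, -0.32160189747810364), (0.13893646001815796, 0.07426530867815018), 84.6903305053711)
rim 2564 ((0.5018707513809204, 0.2613736093044281), (0.35542237758636475, 0.19545024633407593), 89.03255462646484)
time_s: 0.33
tool_pos: [0.2331, 0.6066, 0.2393]
tool_rot: [-180.0, 0.0, 159.0]
force: [0.4, 0.8, -0.1]
grip_width: 0.087
grasp_force: 0.0
```

```bash
J='python3 -m jog'
python3 -m jog '[[1,-0.986,-0.827,0,0],[1,-0.986,-0.827,0,0],[1,-0.986,-0.827,0,0],[1,-0.986,-0.827,0,0],[1,-0.986,-0.827,0,0],[1,-0.986,-0.827,0,0],[1,-0.986,-0.827,0,0],[1,-0.986,-0.827,0,0],[1,-0.986,-0.827,0,0],[1,-0.986,-0.827,0,0]]' 12
python3 -m jog '[[1,-0.986,-0.827,0,0],[1,-0.986,-0.827,0,0],[1,-0.986,-0.827,0,0],[1,-0.986,-0.827,0,0],[1,-0.986,-0.827,0,0],[1,-0.986,-0.827,0,0],[1,-0.986,-0.827,0,0],[1,-0.986,-0.827,0,0],[1,-0.986,-0.827,0,0],[1,-0.986,-0.827,0,0]]'
python3 -m jog '[[1,0,0,0,0.1525],[1,0,0,0,0.1525],[1,0,0,0,0.1525],[1,0,0,0,0.1525],[1,0,0,0,0.1525],[1,0,0,0,0.1525],[1,0,0,0,0.1525],[1,0,0,0,0.1525],[1,0,0,0,0.1525],[1,0,0,0,0.1525],[1,0,0,0,0.1525],[1,0,0,0,0.1525]]'
python3 -m jog '[[1,-0.9,0.178,0,0],[1,-0.9,0.178,0,0],[1,-0.9,0.178,0,0],[1,-0.9,0.178,0,0],[1,-0.9,0.178,0,0],[1,-0.9,0.178,0,0],[1,-0.9,0.178,0,0],[1,-0.9,0.178,0,0],[1,-0.9,0.178,0,0],[1,-0.9,0.178,0,0],[1,-0.9,0.178,0,0],[1,-0.9,0.178,0,0]]'
python3 -m jog '[[1,-0.9,0.178,0,0],[1,-0.9,0.178,0,0],[1,-0.9,0.178,0,0],[1,-0.9,0.178,0,0],[1,-0.9,0.178,0,0],[1,-0.9,0.178,0,0],[1,-0.9,0.178,0,0],[1,-0.9,0.178,0,0],[1,-0.9,0.178,0,0],[1,-0.9,0.178,0,0],[1,-0.5,0.1,0,0],[1,0,0,0,0]]'
```

```text
time_s: 1.17
tool_pos: [0.3584, 0.3805, 0.2397]
tool_rot: [180.0, 0.0, 159.0]
force: [1.0, 0.1, 0.2]
grip_width: 0.0871
grasp_force: 0.0
time_s: 2.0
tool_pos: [0.4831, 0.1554, 0.2398]
tool_rot: [180.0, 0.0, 159.0]
force: [0.9, 0.6, -0.0]
grip_width: 0.0872
grasp_force: 0.0
time_s: 3.0
tool_pos: [0.4826, 0.1566, 0.2397]
tool_rot: [180.0, -0.0, 76.3]
force: [0.3, 0.4, -0.2]
grip_width: 0.0867
grasp_force: 0.0
time_s: 4.0
tool_pos: [0.4742, -0.0644, 0.2397]
tool_rot: [180.0, -0.0, 76.6]
force: [0.3, 0.5, 0.7]
grip_width: 0.0872
grasp_force: 0.0
time_s: 5.0
tool_pos: [0.4661, -0.2599, 0.2398]
tool_rot: [180.0, 0.1, 76.4]
force: [0.2, 0.4, -0.2]
grip_width: 0.0871
grasp_force: 0.0
```

```bash

python3 -m jog '[[1,-0.6,0.15,0,0],[1,-0.57,0.15,0,0],[1,0,0,0,0]]'
python3 - <<'E'
from h import *
c=cam('wrist');save(c,'w1.png');P=cloud(c).reshape(-1,3)
m=(P[:,2]>.120)&(P[:,2]<.15)&(abs(P[:,0]-.47)<.06)&(abs(P[:,1]+.28)<.12)
q=P[m];print(m.sum());
if m.sum()>20:
    d=np.linalg.svd(q[:,:2]-q[:,:2].mean(0),full_matrices=False)[2][0];print(cv2.minAreaRect(q[:,:2].astype(np.float32)),np.degrees(np.arctan2(-d[0],d[1])),q.mean(0))
E
```

```text
time_s: 5.25
tool_pos: [0.4671, -0.2825, 0.2396]
tool_rot: [180.0, 0.1, 76.5]
force: [-0.7, -0.4, 0.5]
grip_width: 0.0867
grasp_force: 0.0
5225
((0.4709748923778534, -0.28034183382987976), (0.14287741482257843, 0.02108938805758953), 75.46905517578125) 166.76328345646175 [ 0.47310383 -0.27355243  0.12926029]
```

View pics/w1.png

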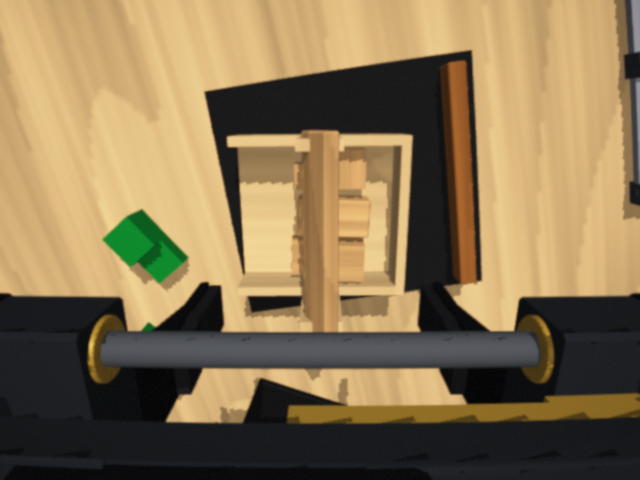

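```bash

python3 -m jog '[[1,0,0,1,0],[1,0,0,1,0],[1,0,0,1,0],[1,0,0,1,0],[1,0,0,1,0],[1,0,0,1,0],[1,0,0,0.28,0],[1,0,0,0,0]]' 12
python3 -m jog '[[0.5,0,0,0,0],[0.5,0,0,0,0],[0.4,0,0,0,0],[0.36,0,0,0,0],[0.36,0,0,0,0],[0,0,0,0,0],[0,0,0,0,0],[0,0,0,0,0],[0,0,0,0,0]]' 10
```

```text
time_s: 5.97
tool_pos: [0.4666, -0.2792, 0.1125]
tool_rot: [-179.8, -0.1, 76.7]
force: [-0.3, -0.5, 0.4]
grip_width: 0.0873
grasp_force: 0.0
time_s: 6.72
tool_pos: [0.4674, -0.2812, 0.114]
tool_rot: [180.0, -0.0, 76.6]
force: [0.1, 0.3, -0.9]
grip_width: 0.0348
grasp_force: 0.0
```

```bash

python3 -m jog '[[0,0,0,0,0],[0,0,0,0,0],[0,0,0,0,0],[0,0,0,0,0]]' 10
python3 -m jog '[[0,0,0,0,0],[0,0,0,0,0]]'
python3 -m jog '[[0,0,0,-0.1,0],[0,0,0,-0.1,0],[0,0,0,0,0],[0,0,0,0,0]]'
```

```text
time_s: 7.05
tool_pos: [0.467, -0.2811, 0.1138]
tool_rot: [-179.9, -0.0, 76.6]
force: [-1.5, 0.7, 1.5]
grip_width: 0.0243
grasp_force: 9.8
time_s: 7.22
tool_pos: [0.467, -0.2811, 0.1138]
tool_rot: [-179.9, -0.0, 76.6]
force: [-1.5, 0.2, 2.0]
grip_width: 0.024
grasp_force: 9.8
time_s: 7.55
tool_pos: [0.4676, -0.281, 0.1178]
tool_rot: [180.0, -0.0, 76.6]
force: [-0.1, -0.3, -4.3]
grip_width: 0.0229
grasp_force: 10.1
```

```bash

python3 -m jog '[[0,0,0,-0.1,0],[0,0,0,-0.1,0],[0,0,0,0,0]]'
python3 -m jog '[[0,0,0,-0.1,0],[0,0,0,-0.1,0],[0,0,0,0,0],[0,0,0,0,0]]'
python3 -m jog '[[0,0,0,0,0],[0,0,0,0,0]]'
```

```text
time_s: 7.8
tool_pos: [0.4677, -0.2813, 0.1223]
tool_rot: [180.0, -0.0, 76.6]
force: [-0.1, 0.1, -4.5]
grip_width: 0.022
grasp_force: 10.2
time_s: 8.13
tool_pos: [0.4678, -0.2813, 0.1263]
tool_rot: [179.9, -0.0, 76.6]
force: [0.2, 0.6, -3.4]
grip_width: 0.0202
grasp_force: 10.2
time_s: 8.3
tool_pos: [0.4679, -0.2813, 0.1263]
tool_rot: [179.9, 0.0, 76.6]
force: [0.6, 1.2, -2.0]
grip_width: 0.0205
grasp_force: 10.2
```

```bash

python3 -m jog '[[0,0,0,0,0],[0,0,0,0,0],[0,0,0,0,0]]' 6.5
python3 -m jog '[[0,0,0,-0.1,0],[0,0,0,-0.1,0],[0,0,0,0,0]]'
python3 -m jog '[[0,0,0,-0.1,0],[0,0,0,-0.1,0],[0,0,0,0,0]]'
```

```text
time_s: 8.55
tool_pos: [0.4679, -0.2813, 0.1263]
tool_rot: [179.9, 0.0, 76.6]
force: [1.6, -0.1, -1.2]
grip_width: 0.0208
grasp_force: 6.8
time_s: 8.8
tool_pos: [0.4669, -0.2811, 0.1299]
tool_rot: [-179.9, -0.0, 76.6]
force: [0.4, 0.4, -4.4]
grip_width: 0.0201
grasp_force: 6.8
time_s: 9.05
tool_pos: [0.4674, -0.2813, 0.1343]
tool_rot: [180.0, -0.0, 76.6]
force: [0.2, -0.0, -3.6]
grip_width: 0.0198
grasp_force: 6.8
```

```bash

python3 - <<'E'
from h import *
o=env.get_obs();print(o['grip_width'],o['force'])
c=cam('scene');save(c,'sc2.png',(150,90,350,290),3)
E
```

```text
0.019773543900842825 [ 0.19971018 -0.01617536 -3.60304535]
```

View pics/sc2.png

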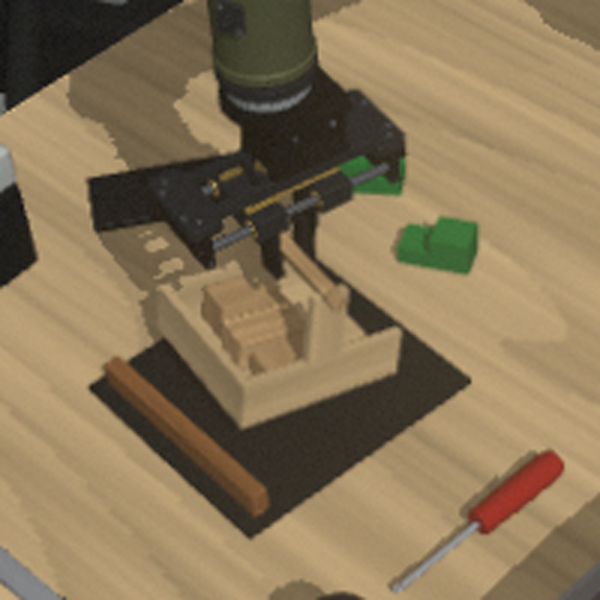

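```bash

cat >> h.py <<'E'
def trayfit(n='scene'):
    """print tilt & height of tray from the bar & rear wall: points near tool"""
    o=env.get_obs();t=np.array(o['tool_pos']);yaw=np.radians(o['tool_rot'][2]);P=cloud(cam(n)).reshape(-1,3)-t
    a=np.array([np.sin(yaw),-np.cos(yaw),0]);b=np.array([np.cos(yaw),np.sin(yaw),0]) # a: tray x, b: tray y
    Q=np.stack([P@a,P@b,P[:,2]],1);return Q[(abs(Q[:,0])<.16)&(abs(Q[:,1])<.08)&(Q[:,2]>-.16)&(Q[:,2]<.06)]
E
python3 -m jog '[[0,0,0,-0.1,0],[0,0,0,-0.1,0],[0,0,0,0,0]]'
python3 -m jog '[[0,0,0,-0.15,0],[0,0,0,-0.15,0],[0,0,0,-0.15,0],[0,0,0,-0.15,0],[0,0,0,0,0]]'
python3 - <<'E'
from h import *
Q=trayfit();Q=Q[(Q[:,1]>-.068)&(Q[:,1]<-.03)]
q=Q[(Q[:,0]>.06)]
for x in np.arange(.04,.12,.006):
    s=Q[abs(Q[:,0]-x)<.003]
    if len(s): print(round(x,3),len(s),s[:,2].min().round(4),s[:,2].max().round(4))
E
```

```text
time_s: 9.35
tool_pos: [0.4676, -0.2813, 0.1384]
tool_rot: [180.0, -0.0, 76.6]
force: [0.7, -0.6, -4.3]
grip_width: 0.0196
grasp_force: 6.8
time_s: 9.77
tool_pos: [0.4679, -0.2815, 0.1508]
tool_rot: [179.9, 0.0, 76.6]
force: [-0.1, -0.1, -3.9]
grip_width: 0.0194
grasp_force: 6.8
0.04 26 -0.0686 -0.0623
0.046 27 -0.0702 -0.0578
0.052 33 -0.078 -0.056
0.058 73 -0.094 -0.0574
0.064 55 -0.0999 -0.0551
0.07 21 -0.0901 -0.0522
0.076 14 -0.1517 -0.0539
0.082 25 -0.1533 -0.0486
0.088 66 -0.1522 0.0546
0.094 92 -0.152 -0.0462
0.1 55 -0.1532 -0.0769
0.106 23 -0.151 -0.1427
0.112 28 -0.1532 -0.1415
0.118 27 -0.1523 -0.1429
```

```bash

python3 -m jog '[[0,0,0,-0.2,0],[0,0,0,-0.4,0],[0,0,0,-0.5,0],[0,0,0,-0.6,0],[0,0,0,-0.6,0],[0,0,0,-0.7,0],[0,0,0,-0.7,0],[0,0,0,-0.6,0],[0,0,0,-0.6,0],[0,0,0,-0.4,0],[0,0,0,-0.3,0],[0,0,0,-0.1,0]]'
python3 -m jog '[[0,0,0,0,-0.03],[0,0,0,0,-0.05],[0,0,0,0,-0.06],[0,0,0,0,-0.06],[0,0,0,0,-0.05],[0,0,0,0,-0.026],[0,0,0,0,0]]'
python3 -m jog '[[0,0.1,0,0,0],[0,0.2,0,0,0],[0,0.35,0,0,0],[0,0.5,0,0,0],[0,0.6,0,0,0],[0,0.7,0,0,0],[0,0.7,0,0,0],[0,0.7,0,0,0],[0,0.7,0,0,0],[0,0.7,0,0,0],[0,0.7,0,0,0],[0,0.7,0,0,0]]'
```

```text
time_s: 10.82
tool_pos: [0.4677, -0.2814, 0.2651]
tool_rot: [179.9, 0.0, 76.6]
force: [0.3, 0.6, -4.4]
grip_width: 0.0192
grasp_force: 6.8
time_s: 11.4
tool_pos: [0.4671, -0.281, 0.2632]
tool_rot: [-179.9, -0.0, 89.1]
force: [-0.5, -0.9, -5.0]
grip_width: 0.0192
grasp_force: 6.8
time_s: 12.4
tool_pos: [0.4694, -0.1467, 0.264]
tool_rot: [180.0, -0.0, 89.1]
force: [-0.3, -0.4, -4.3]
grip_width: 0.0193
grasp_force: 6.8
```

```bash

python3 -m jog '[[0,0.8,0.08,0,0],[0,0.8,0.09,0,0],[0,0.8,0.09,0,0],[0,0.8,0.09,0,0],[0,0.8,0.09,0,0],[0,0.8,0.09,0,0],[0,0.8,0.09,0,0],[0,0.8,0.09,0,0],[0,0.8,0.09,0,0],[0,0.8,0.09,0,0],[0,0.8,0.09,0,0],[0,0.8,0.09,0,0]]'
python3 -m jog '[[0,0.8,0.09,0,0],[0,0.8,0.09,0,0],[0,0.8,0.09,0,0],[0,0.8,0.09,0,0],[0,0.8,0.09,0,0],[0,0.8,0.09,0,0],[0,0.8,0.09,0,0],[0,0.8,0.09,0,0],[0,0.8,0.09,0,0],[0,0.8,0.09,0,0],[0,0.8,0.09,0,0],[0,0.8,0.05,0,0]]'
python3 -m jog '[[0,0.8,0,0,0],[0,0.8,0,0,0],[0,0.8,0,0,0],[0,0.8,0,0,0],[0,0.8,0,0,0],[0,0.6,0,0,0],[0,0.5,0,0,0],[0,0.3,0,0,0],[0,0.2,0,0,0],[0,0.1,0,0,0],[0,0,0,0,0]]'
```

```text
time_s: 13.4
tool_pos: [0.4938, 0.0449, 0.264]
tool_rot: [-180.0, -0.0, 89.1]
force: [0.2, 0.9, -5.3]
grip_width: 0.0194
grasp_force: 6.8
time_s: 14.4
tool_pos: [0.5184, 0.2366, 0.2639]
tool_rot: [180.0, 0.0, 89.0]
force: [0.6, 0.5, -3.8]
grip_width: 0.0192
grasp_force: 6.8
time_s: 15.32
tool_pos: [0.5201, 0.3488, 0.2639]
tool_rot: [180.0, 0.0, 89.0]
force: [0.5, 0.0, -4.8]
grip_width: 0.0188
grasp_force: 6.8
```

```bash

python3 -m jog '[[0,0,0,0.3,0],[0,0,0,0.5,0],[0,0,0,0.4,0],[0,0,0,0.2,0],[0,0,0,0,0]]'
python3 -m jog '[[0,0,0,0,0],[0,0,0,0,0]]' 15
python3 -m jog '[[0,0,0,0,0],[0,0,0,0,0]]' 25
python3 -m jog '[[0,0,0,0,0],[0,0,0,0,0],[0,0,0,0,0]]' 45
python3 - <<'E'
from h import *
save(cam('top'),'t3.png',(90,180,330,340),3)
E
```

```text
time_s: 15.73
tool_pos: [0.5191, 0.3481, 0.2337]
tool_rot: [-179.8, 0.1, 89.0]
force: [-0.8, -0.2, -5.8]
grip_width: 0.0186
grasp_force: 6.8
time_s: 15.9
tool_pos: [0.5201, 0.3491, 0.2361]
tool_rot: [180.0, -0.0, 89.1]
force: [3.0, -0.0, -2.8]
grip_width: 0.0118
grasp_force: 15.1
time_s: 16.07
tool_pos: [0.5203, 0.3491, 0.2366]
tool_rot: [180.0, -0.0, 89.0]
force: [0.0, 0.5, -5.2]
grip_width: 0.0121
grasp_force: 25.0
time_s: 16.32
tool_pos: [0.52, 0.3491, 0.2361]
tool_rot: [180.0, -0.0, 89.1]
force: [-0.5, 0.8, -4.8]
grip_width: 0.012
grasp_force: 45.0
```

View pics/t3.png

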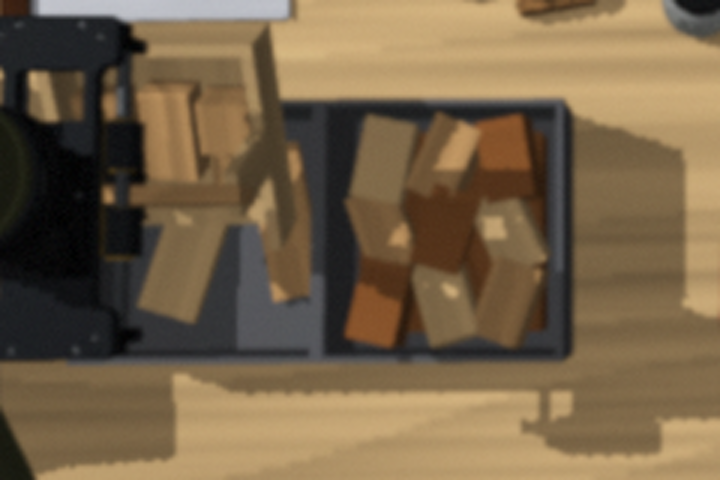

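```bash

python3 -m jog '[[0,0,0.4,0.3,0],[0,0,0.45,0.6,0],[0,0,0,0.6,0],[0,0,0,0.4,0],[0,0,0,0,0]]' 14
python3 -m jog '[[0,0,-0.2,0.3,0],[0,0,-0.2,0.2,0],[0,0,-0.2,0.2,0],[0,0,0,0,0]]'
python3 -m jog '[[0,0,-0.2,0.2,0],[0,0,-0.2,0.2,0],[0,0,-0.2,0.2,0],[0,0,0,0,0]]'
python3 - <<'E'
from h import *
save(cam('scene'),'s4.png',(320,180,560,440),2.3)
E
```

```text
time_s: 16.78
tool_pos: [0.5358, 0.3484, 0.1962]
tool_rot: [-179.8, 0.1, 89.1]
force: [-0.7, -0.5, -2.2]
grip_width: 0.0119
grasp_force: 14.0
time_s: 17.12
tool_pos: [0.5238, 0.3492, 0.1862]
tool_rot: [-180.0, -0.0, 89.1]
force: [-6.7, -3.4, 11.4]
grip_width: 0.0146
grasp_force: 14.0
time_s: 17.45
tool_pos: [0.5118, 0.3496, 0.1737]
tool_rot: [-180.0, -0.1, 89.1]
force: [-6.7, -2.5, 10.3]
grip_width: 0.0181
grasp_force: 14.0
```

View pics/s4.png

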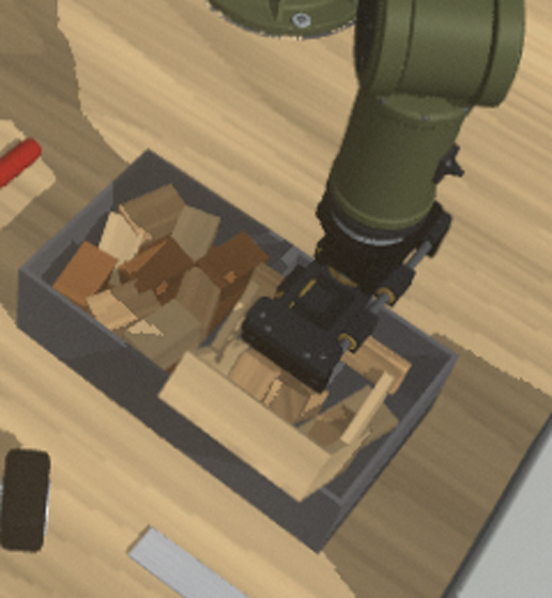

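```bash

python3 -m jog '[[0,0,-0.2,0.2,0],[0,0,-0.2,0.2,0],[0,0,-0.2,0.2,0],[0,0,0,0,0]]'
python3 -m jog '[[0,0,-0.15,0.25,0],[0,0,-0.15,0.25,0],[0,0,-0.15,0.25,0],[0,0,0,0,0]]'
python3 - <<'E'
from h import *
save(cam('scene'),'s5.png',(320,180,560,440),2.3)
E
```

```text
time_s: 17.83
tool_pos: [0.5004, 0.3505, 0.1609]
tool_rot: [179.9, -0.1, 89.1]
force: [-3.3, 0.3, 4.5]
grip_width: 0.019
grasp_force: 14.1
time_s: 18.17
tool_pos: [0.4911, 0.3503, 0.1449]
tool_rot: [-180.0, -0.0, 89.1]
force: [-2.5, 0.8, 4.1]
grip_width: 0.022
grasp_force: 13.9
```

View pics/s5.png

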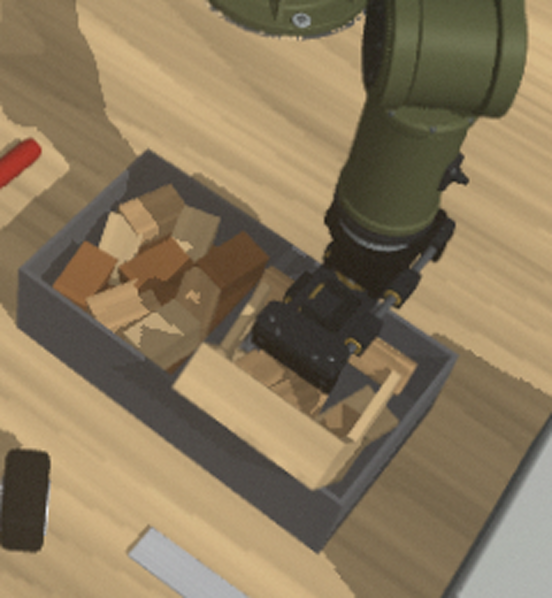

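```bash

python3 -m jog '[[0,0,0,0.2,0],[0,0,0,0.2,0],[0,0,0,0,0]]'
python3 -m jog '[[0,0,0.1,0.2,0],[0,0,0.1,0,0],[0,0,0.1,0,0],[0,0,0,0,0],[0,0,0,0,0]]'
python3 - <<'E'
from h import *
c=cam('wrist');d=cam('top')
a=c['color'];b=cv2.resize(d['color'][190:320,80:240],None,fx=2.5,fy=2.5)
im=np.zeros((480,640+0,3),np.uint8);im[:]=a;cv2.imwrite('pics/w6.png',im[:,:,::-1]);cv2.imwrite('pics/t6.png',b[:,:,::-1])
q=np.zeros((585,800,3),np.uint8);q[:240,:320]=cv2.resize(a,(320,240));q[:325,400:800]=b
s=cv2.resize(cam('scene')['color'][290:410,400:520],None,fx=2.9,fy=2.9);q[240:585,:345][:s.shape[0],:]=s[:345,:345]
cv2.imwrite('pics/m6.png',q[:,:,::-1])
E
```

```text
time_s: 18.47
tool_pos: [0.488, 0.3504, 0.136]
tool_rot: [-179.6, 0.1, 89.2]
force: [-11.6, 0.3, 6.6]
grip_width: 0.0237
grasp_force: 13.9
time_s: 18.88
tool_pos: [0.4868, 0.3505, 0.1303]
tool_rot: [-178.7, 0.3, 89.3]
force: [-24.9, -2.0, 7.7]
grip_width: 0.0254
grasp_force: 14.4
```

View pics/m6.png

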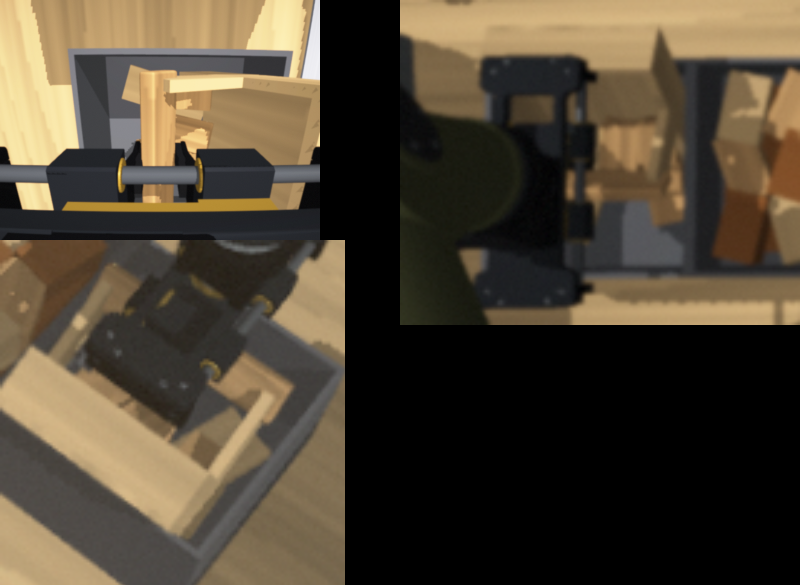

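```bash

python3 -m jog '[[0,0,-0.3,0,0],[0,0,-0.3,-0.1,0],[0,0,-0.2,-0.3,0],[0,0,-0.1,-0.4,0],[0,0,0,-0.5,0],[0,0,0,-0.5,0],[0,0,0,-0.5,0],[0,0,0,0,0]]'
python3 -m jog '[[0,0,0,-0.5,0],[0,0,0,-0.5,0],[0,0,0,-0.5,0],[0,0,0,-0.5,0],[0,0,0,-0.5,0],[0,0,0,0,0]]'
python3 -m jog '[[0,0,0,0,0],[0,0,0,0,0]]'
python3 -m jog '[[0,0,0,0,0]]'
python3 -m jog '[[0,0,0,0,0]]'
```

```text
time_s: 19.7
tool_pos: [0.4814, 0.3503, 0.1817]
tool_rot: [179.8, -0.2, 89.0]
force: [0.9, 0.3, -2.4]
grip_width: 0.0118
grasp_force: 14.0
time_s: 20.2
tool_pos: [0.4811, 0.3506, 0.2321]
tool_rot: [179.8, -0.2, 89.1]
force: [0.3, -0.6, -4.5]
grip_width: 0.0121
grasp_force: 14.0
time_s: 20.37
tool_pos: [0.4798, 0.3495, 0.2286]
tool_rot: [-180.0, 0.0, 89.1]
force: [-0.1, -0.0, -3.7]
grip_width: 0.0118
grasp_force: 14.0
time_s: 20.45
tool_pos: [0.4796, 0.3494, 0.2282]
tool_rot: [-179.9, 0.1, 89.1]
force: [-0.7, 0.2, -3.3]
grip_width: 0.0121
grasp_force: 14.0
time_s: 20.53
tool_pos: [0.4796, 0.3494, 0.2282]
tool_rot: [-179.9, 0.1, 89.1]
force: [-0.6, 0.1, -3.9]
grip_width: 0.0122
grasp_force: 14.0
```

```bash

cat >> h.py <<'E'
def inside(n,th,grid=True):
    o=env.get_obs();t=np.array(o['tool_pos']);yaw=np.radians(o['tool_rot'][2]);P=cloud(cam(n)).reshape(-1,3)-t-[0,0,.002]
    a=np.array([np.sin(yaw),-np.cos(yaw),0]);b=np.array([-a[1],a[0],0])
    x,y,z=P@a,P@b,P[:,2];c,s=np.cos(np.radians(th)),np.sin(np.radians(th))
    Q=np.stack([c*x+s*z,y,-s*x+c*z+.110],1)
    m=(abs(Q[:,1])<.060)&(Q[:,0]>-.075)&(Q[:,0]<.064)&(Q[:,2]>-.01)&(Q[:,2]<.07)
    print(n,m.sum(),'xy cells (rows x -70..60, cols y -50..50): median z mm')
    for X in np.arange(-.065,.065,.02):
        print('%4d'%(X*1e3),[int(1e3*np.median(Q[k,2])) if (k:=m&(abs(Q[:,0]-X)<.01)&(abs(Q[:,1]-Y)<.01)).sum()>3 else None for Y in np.arange(-.05,.051,.02)])
    return Q
E
python3 - <<'E'
from h import *
for n in('scene','top','wrist'): inside(n,30)
P=cloud(cam('top')).reshape(-1,3)
P0=np.load('top0.npy').reshape(-1,3)
for p in(P0,P):
    for X in np.arange(.42,.6,.03): print('%.2f'%X,[int(1e3*np.median(p[k,2])) if (k:=(abs(p[:,0]-X)<.015)&(abs(p[:,1]-Y)<.012)&(p[:,2]<.095)).sum()>3 else None for Y in np.arange(.28,.43,.025)])
E
```

```text
scene 922 xy cells (rows x -70..60, cols y -50..50): median z mm
 -65 [1, 2, 2, 2, 1, 0]
 -45 [1, 2, 2, 2, 1, 1]
 -24 [1, 2, 2, 2, 1, 1]
  -4 [0, 2, 2, 1, 1, 3]
  15 [None, None, None, None, None, 51]
  35 [None, None, None, None, None, 40]
  55 [None, None, None, None, None, 40]
top 1611 xy cells (rows x -70..60, cols y -50..50): median z mm
 -65 [5, None, 5, 4, 4, None]
 -45 [None, 4, 3, 4, 4, None]
 -24 [4, 4, 4, 4, 4, None]
  -4 [3, 3, 3, 3, 3, 3]
  15 [3, 3, 3, 3, 3, 5]
  35 [3, 3, 3, 3, 3, 25]
  55 [4, 3, 5, 4, None, None]
wrist 23596 xy cells (rows x -70..60, cols y -50..50): median z mm
 -65 [None, 4, 4, 4, 4, 4]
 -45 [None, 4, 4, 4, 4, 4]
 -24 [4, 4, 4, 4, 4, 4]
  -4 [None, 3, 4, 3, 3, 3]
  15 [None, 4, 3, 3, 3, 4]
  35 [None, 3, 3, 3, 3, 3]
  55 [None, 3, 3, 3, 3, 3]
0.42 [72, 5, 5, 5, 5, 5]
0.45 [None, 11, 5, 5, 13, 14]
0.48 [None, 14, 8, 4, 14, 14]
0.51 [None, 15, 13, 7, 15, 12]
0.54 [None, 14, 14, 7, 14, 5]
0.57 [None, 7, 10, 5, 5, 5]
0.42 [39, 28, 6, 5, 20, 37]
0.45 [34, 33, 27, 38, 32, 39]
0.48 [46, 15, None, None, None, None]
0.51 [None, 15, None, None, None, None]
0.54 [None, 13, None, None, None, None]
0.57 [None, 6, None, None, None, None]
```

```bash

python3 -m jog '[[0,0,0,-0.3,0],[0,0,0,-0.6,0],[0,0,0,-0.6,0],[0,-0.1,0,-0.3,0],[0,-0.3,0,0,0],[0,-0.5,0,0,0],[0,-0.7,0,0,0],[0,-0.9,-0.06,0,0],[0,-1,-0.07,0,0],[0,-1,-0.07,0,0],[0,-1,-0.07,0,0],[0,-1,-0.07,0,0]]' 14
python3 -m jog '[[0,-1,-0.07,0,0],[0,-1,-0.07,0,0],[0,-1,-0.07,0,0],[0,-1,-0.07,0,0],[0,-1,-0.07,0,0],[0,-1,-0.07,0,0],[0,-1,-0.07,0,0],[0,-1,-0.07,0,0],[0,-1,-0.07,0,0],[0,-1,-0.07,0,0],[0,-1,-0.07,0,0],[0,-1,-0.07,0,0]]'
python3 -m jog '[[0,-1,-0.07,0,0.02],[0,-1,-0.07,0,0.02],[0,-1,-0.07,0,0.02],[0,-1,-0.07,0,0.026],[0,-1,-0.07,0,0],[0,-1,-0.07,0,0],[0,-1,-0.07,0,0],[0,-1,0,0,0],[0,-0.8,0,0,0],[0,-0.6,0,0,0],[0,-0.4,0,0,0],[0,0,0,0,0]]'
```

```text
time_s: 21.73
tool_pos: [0.4705, 0.2168, 0.2643]
tool_rot: [-179.9, 0.1, 89.0]
force: [-0.2, 0.4, -3.4]
grip_width: 0.0117
grasp_force: 14.0
time_s: 22.73
tool_pos: [0.4488, -0.0224, 0.2642]
tool_rot: [-179.9, -0.0, 89.0]
force: [-0.1, -0.2, -3.3]
grip_width: 0.0119
grasp_force: 14.0
time_s: 23.73
tool_pos: [0.4268, -0.2175, 0.265]
tool_rot: [-180.0, 0.1, 84.9]
force: [-0.4, 0.6, -3.3]
grip_width: 0.012
grasp_force: 14.0
```

```bash

python3 -m jog '[[0,-0.5,0.15,0.3,0],[0,-0.8,0.2,0.6,0],[0,-0.8,0.2,0.8,0],[0,-0.46,0.065,0.8,0],[0,0,0,0.8,0],[0,0,0,0.8,0],[0,0,0,0.7,0],[0,0,0,0.5,0],[0,0,0,0.3,0],[0,0,0,0,0],[0,0,0,0,0]]'
python3 -m jog '[[0,0,0,0.1,0],[0,0,0,0.1,0],[0,0,0,0.1,0],[0,0,0,0,0]]'
python3 -m jog '[[0,0,0,0.05,0],[0,0,0,0.05,0],[0,0,0,0,0]]'
python3 -c "
from h import *
Q=inside('scene',30)"
```

```text
time_s: 24.65
tool_pos: [0.4358, -0.2667, 0.1532]
tool_rot: [180.0, 0.0, 85.2]
force: [0.2, -0.0, -3.0]
grip_width: 0.012
grasp_force: 14.0
time_s: 24.98
tool_pos: [0.4355, -0.2667, 0.1469]
tool_rot: [180.0, -0.0, 85.2]
force: [0.5, -0.1, -2.9]
grip_width: 0.0122
grasp_force: 14.0
time_s: 25.23
tool_pos: [0.4355, -0.2668, 0.1448]
tool_rot: [-180.0, -0.0, 85.2]
force: [0.1, 0.7, -3.8]
grip_width: 0.0118
grasp_force: 14.0
scene 348 xy cells (rows x -70..60, cols y -50..50): median z mm
 -65 [0, 0, 2, None, None, None]
 -45 [0, 0, 1, 1, None, None]
 -24 [0, 0, 0, 1, None, None]
  -4 [0, 0, 0, 1, None, None]
  15 [None, None, None, None, None, 56]
  35 [None, None, None, None, None, 39]
  55 [None, None, None, None, None, 40]
```

```bash

python3 -m jog '[[0,0,0,0.05,0],[0,0,0,0.05,0],[0,0,0,0.05,0],[0,0,0,0,0]]' 10
python3 -m jog '[[0,0,0,0.05,0],[0,0,0,0.05,0],[0,0,0,0,0]]'
python3 -m jog '[[0,0,0,0,0],[0,0,0,0,0],[0,0,0,0,0]]' 5
```

```text
time_s: 25.62
tool_pos: [0.4354, -0.2668, 0.1417]
tool_rot: [-180.0, -0.0, 85.2]
force: [-0.5, -0.3, -3.6]
grip_width: 0.0121
grasp_force: 10.0
time_s: 25.87
tool_pos: [0.4354, -0.2668, 0.1397]
tool_rot: [-180.0, -0.0, 85.2]
force: [-0.0, 0.1, -3.7]
grip_width: 0.0123
grasp_force: 10.0
time_s: 26.12
tool_pos: [0.4354, -0.2668, 0.1399]
tool_rot: [-180.0, -0.0, 85.2]
force: [-0.2, 0.4, -3.7]
grip_width: 0.0147
grasp_force: 4.9
```

```bash

python3 -m jog '[[0,0,0,0.05,0],[0,0,0,0.05,0],[0,0,0,0,0]]'
python3 -m jog '[[0,0,0,0.05,0],[0,0,0,0.05,0],[0,0,0,0,0]]'
python3 -m jog '[[0,0,0,0.05,0],[0,0,0,0.05,0],[0,0,0,0,0]]'
```

```text
time_s: 26.37
tool_pos: [0.436, -0.2667, 0.1381]
tool_rot: [180.0, -0.0, 85.2]
force: [-0.6, -0.1, -1.6]
grip_width: 0.0146
grasp_force: 5.0
time_s: 26.62
tool_pos: [0.4376, -0.2668, 0.1372]
tool_rot: [179.8, -0.0, 85.2]
force: [2.0, 1.3, 4.6]
grip_width: 0.015
grasp_force: 5.1
time_s: 26.87
tool_pos: [0.4383, -0.2672, 0.1359]
tool_rot: [179.7, 0.0, 85.2]
force: [2.9, 1.4, 7.7]
grip_width: 0.0156
grasp_force: 5.3
```

```bash

python3 -m jog '[[0,0,0.14,0.01,0],[0,0,0.14,0.02,0],[0,0,0.14,0.03,0],[0,0,0.14,0.03,0],[0,0,0,0,0]]' 5
python3 -m jog '[[0,0,0.14,0.03,0],[0,0,0.14,0.04,0],[0,0,0.14,0.04,0],[0,0,0.14,0.04,0],[0,0,0,0,0]]'
```

```text
time_s: 27.28
tool_pos: [0.4481, -0.268, 0.1326]
tool_rot: [179.9, 0.1, 85.2]
force: [4.0, 1.9, 7.0]
grip_width: 0.0176
grasp_force: 5.2
time_s: 27.7
tool_pos: [0.4579, -0.2688, 0.1286]
tool_rot: [-179.9, 0.0, 85.2]
force: [1.7, 1.5, 3.9]
grip_width: 0.0195
grasp_force: 5.0
```

```bash

python3 -m jog '[[0,0,0.14,0.02,0],[0,0,0.14,0.03,0],[0,0,0.14,0.03,0],[0,0,0.14,0.04,0],[0,0,0,0,0]]' 4.5
python3 -m jog '[[0,0,0.14,0.04,0],[0,0,0.14,0.05,0],[0,0,0.14,0.05,0],[0,0,0,0,0]]'
```

```text
time_s: 28.12
tool_pos: [0.4685, -0.2695, 0.1257]
tool_rot: [-179.9, 0.0, 85.2]
force: [-1.1, 0.8, -3.6]
grip_width: 0.0209
grasp_force: 5.4
time_s: 28.45
tool_pos: [0.4779, -0.2703, 0.1237]
tool_rot: [-180.0, 0.0, 85.2]
force: [-0.6, 0.1, -1.8]
grip_width: 0.0221
grasp_force: 5.6
```

```bash

python3 -m jog '[[0,0,0.12,0.07,0],[0,0,0.12,0.07,0],[0,0,0.12,0.07,0],[0,0,0.12,0.07,0],[0,0,0,0,0]]' 4
python3 -m jog '[[0,0,0.1,0.07,0],[0,0,0.1,0.07,0],[0,0,0.1,0.07,0],[0,0,0,0,0]]'
```

```text
time_s: 28.87
tool_pos: [0.4874, -0.271, 0.118]
tool_rot: [-180.0, 0.0, 85.2]
force: [-0.2, -0.8, -1.3]
grip_width: 0.0238
grasp_force: 5.2
time_s: 29.2
tool_pos: [0.4928, -0.2718, 0.1142]
tool_rot: [-179.9, -0.0, 85.2]
force: [-2.2, 0.4, 0.3]
grip_width: 0.0245
grasp_force: 4.5
```

```bash

cat >> h.py <<'E'
def walls(n):
    P=cloud(cam(n)).reshape(-1,3)
    m=(P[:,2]>.030)&(P[:,2]<.075)&(abs(P[:,0]-.49)<.11)&(abs(P[:,1]+.275)<.11)
    q=P[m]; x=(q-[.4995,-.275,0])@np.array([[.9965,.083],[-.083,.9965],[0,0]])
    w=np.concatenate([x,q[:,2:]],1)
    for nm,k in dict(rear=(w[:,0]>.05)&(w[:,0]<.084),front=(w[:,0]<-.03),mid=(abs(w[:,0])<.02)).items():
        s=w[k&((abs(w[:,1])>.05)|(nm=='rear'))]
        if len(s)>5:print(n,nm,len(s),'z pct',np.percentile(s[:,2],[5,50,95]).round(4),'x',np.percentile(s[:,0],[1,99]).round(4),'y',np.percentile(s[:,1],[1,99]).round(4))
    w=w[(w[:,2]>.044)&(w[:,2]<.056)];print('rect (mat frame)',cv2.minAreaRect(w[:,:2].astype(np.float32)))
E
python3 - <<'E'
from h import *
for n in('scene','top'): walls(n)
E
```

```text
scene rear 364 z pct [0.0318 0.0461 0.0521] x [0.0504 0.073 ] y [-0.0692  0.0706]
scene front 141 z pct [0.0311 0.0446 0.0526] x [-0.0787 -0.0306] y [-0.062   0.0733]
scene mid 275 z pct [0.0332 0.0492 0.0708] x [-0.0194  0.0198] y [-0.0649  0.0717]
rect (mat frame) ((-0.002915777266025543, 0.0009845197200775146), (0.1512615978717804, 0.14672896265983582), 0.3608309328556061)
top rear 259 z pct [0.0348 0.0494 0.0528] x [0.0513 0.0679] y [-0.0631  0.0709]
top front 129 z pct [0.0318 0.0493 0.0528] x [-0.0828 -0.0303] y [0.0628 0.0716]
top mid 75 z pct [0.0322 0.0501 0.0704] x [-0.0194  0.0198] y [0.0642 0.0716]
rect (mat frame) ((-0.007834680378437042, 0.004456371068954468), (0.13453857600688934, 0.15089267492294312), 89.35259246826172)
```

```bash

python3 -m jog '[[0.28,0,0,0,0],[0.3,0,0,0,0],[0.33,0,0,0,0],[0.4,0,0,0,0],[0.6,0,0,0,0],[0.8,0,0,0,0],[1,0,0,0,0],[1,0,0,0,0]]'
python3 -m jog '[[1,0,0,-0.5,0],[1,0,0,-1,0],[1,0,0,-1,0],[1,0,0,-1,0],[1,0,-0.5,-0.5,0],[1,0,-1,0,0],[1,0,-1,0,0],[1,0,-1,0,0],[1,0,-0.7,0,0],[1,0,-0.3,0,0],[1,0,0,0,0]]'
python3 - <<'E'
from h import *
print(env.get_obs()['qpos']);walls('scene')
E
```

```text
time_s: 29.97
tool_pos: [0.4931, -0.2717, 0.1142]
tool_rot: [180.0, 0.0, 85.2]
force: [-1.1, -1.6, -1.1]
grip_width: 0.0535
grasp_force: 0.0
time_s: 30.88
tool_pos: [0.4026, -0.2643, 0.1948]
tool_rot: [179.9, -0.1, 85.1]
force: [0.8, -0.7, -0.3]
grip_width: 0.0872
grasp_force: 0.0
[-21.24793664  -3.10610556  50.71204101 111.29734893   2.40427152
  70.63259291  23.75156955]
scene rear 375 z pct [0.0315 0.0458 0.0524] x [0.0508 0.0726] y [-0.0698  0.0704]
scene front 229 z pct [0.0311 0.0443 0.052 ] x [-0.0795 -0.0302] y [-0.0704  0.072 ]
scene mid 336 z pct [0.0322 0.0509 0.0719] x [-0.0189  0.0195] y [-0.0677  0.0721]
rect (mat frame) ((-0.002789601683616638, -0.0004073306918144226), (0.14563380181789398, 0.15219661593437195), 89.89034271240234)
```

```bash

python3 -m jog '[[1,0,0,0,0.155],[1,0,0,0,0.155],[1,0,0,0,0.155],[1,0,0,0,0.155],[1,0,0,0,0.155],[1,0,0,0,0.155],[1,0,0,0,0.155],[1,0,0,0,0.155],[1,0,0,0,0.155],[1,0,0,0,0.155],[1,0,0,0,0.155],[1,0,0,0,0.155]]'
python3 -m jog '[[1,0,0,0,0.14],[1,0,0,0,0],[1,0,0,0,0]]'
```

```text
time_s: 31.93
tool_pos: [0.4045, -0.2642, 0.1943]
tool_rot: [179.9, 0.0, 1.2]
force: [-0.4, -0.6, 0.2]
grip_width: 0.0869
grasp_force: 0.0
time_s: 32.18
tool_pos: [0.4041, -0.2642, 0.1942]
tool_rot: [180.0, 0.0, -4.6]
force: [-0.4, -0.8, 0.2]
grip_width: 0.0869
grasp_force: 0.0
```

```bash

python3 -m jog '[[1,-0.3,0.15,0.5,0],[1,-0.1,0,1,0],[1,0,0,1,0],[1,0,0,1,0],[1,0,0,1,0],[1,0,0,1,0],[1,0,0,1,0],[1,0,0,0.6,0],[1,0,0,0.35,0],[1,0,0,0,0]]'
python3 -m jog '[[1,0,0,0.3,0],[1,0,0,0.2,0],[1,0,0,0.1,0],[1,0,0,0,0],[1,0,0,0,0]]'
```

```text
time_s: 33.02
tool_pos: [0.3935, -0.2661, 0.0435]
tool_rot: [-180.0, 0.2, -4.8]
force: [-0.2, 0.5, -0.1]
grip_width: 0.0871
grasp_force: 0.0
time_s: 33.43
tool_pos: [0.3953, -0.2666, 0.0334]
tool_rot: [-180.0, -0.0, -4.8]
force: [-0.1, 0.2, 0.8]
grip_width: 0.0873
grasp_force: 0.0
```

```bash

python3 -m jog '[[1,0,0,0.15,0],[1,0,0,0.1,0],[1,0,0,0.05,0],[1,0,0,0,0]]'
python3 -m jog '[[1,0,0,0.05,0],[1,0,0,0.05,0],[1,0,0,0,0]]'
python3 -m jog '[[1,0.2,0,0,0],[1,0.2,0,0,0],[1,0.1,0,0,0],[1,0,0,0,0]]'
```

```text
time_s: 33.77
tool_pos: [0.3949, -0.2664, 0.0269]
tool_rot: [-180.0, 0.0, -4.8]
force: [0.2, -0.1, 0.6]
grip_width: 0.0871
grasp_force: 0.0
time_s: 34.02
tool_pos: [0.3949, -0.2664, 0.025]
tool_rot: [-180.0, 0.0, -4.8]
force: [-0.0, -0.5, 0.2]
grip_width: 0.0866
grasp_force: 0.0
time_s: 34.35
tool_pos: [0.4059, -0.2674, 0.0253]
tool_rot: [180.0, -0.0, -4.8]
force: [-0.7, 0.4, -0.6]
grip_width: 0.0873
grasp_force: 0.0
```

```bash

python3 -m jog '[[1,0.1,0,0,0],[1,0.1,0,0,0],[1,0.1,0,0,0],[1,0.1,0,0,0],[1,0,0,0,0]]'
python3 -m jog '[[1,0.1,0,0,0],[1,0.1,0,0,0],[1,0,0,0,0]]'
python3 -m jog '[[1,0.1,0,0,0],[1,0.1,0,0,0],[1,0,0,0,0]]'
```

```text
time_s: 34.77
tool_pos: [0.413, -0.268, 0.025]
tool_rot: [-180.0, 0.0, -4.8]
force: [-1.5, -0.5, -0.2]
grip_width: 0.0871
grasp_force: 0.9
time_s: 35.02
tool_pos: [0.4177, -0.2682, 0.0251]
tool_rot: [180.0, -0.1, -4.8]
force: [-0.5, -0.3, -1.6]
grip_width: 0.0873
grasp_force: 0.4
time_s: 35.27
tool_pos: [0.4217, -0.2686, 0.0252]
tool_rot: [180.0, -0.0, -4.8]
force: [-1.2, 0.0, -0.7]
grip_width: 0.0873
grasp_force: 0.5
```

```bash

python3 -c "
from h import *
walls('scene')"
python3 -m jog '[[1,0.08,0,0,0],[1,0.08,0,0,0],[1,0,0,0,0]]'
python3 -m jog '[[1,0.05,0,0,0],[1,0,0,0,0]]'
```

```text
scene rear 327 z pct [0.0322 0.0468 0.0526] x [0.0508 0.0839] y [-0.0688  0.072 ]
scene front 175 z pct [0.0311 0.0449 0.0519] x [-0.0708 -0.0305] y [-0.0694  0.0731]
scene mid 280 z pct [0.0322 0.049  0.0722] x [-0.0192  0.0192] y [-0.0663  0.0714]
rect (mat frame) ((0.003008715808391571, 0.0018479898571968079), (0.14556458592414856, 0.17072512209415436), 89.61808776855469)
time_s: 35.57
tool_pos: [0.4245, -0.2689, 0.0252]
tool_rot: [180.0, -0.0, -4.8]
force: [-2.1, 0.4, 0.3]
grip_width: 0.087
grasp_force: 0.9
time_s: 35.73
tool_pos: [0.4252, -0.269, 0.0251]
tool_rot: [-180.0, 0.0, -4.8]
force: [-2.6, 0.4, 0.7]
grip_width: 0.087
grasp_force: 1.3
```

```bash

for i in 1; do python3 -m jog '[[1,0.05,0,0,0],[1,0.05,0,0,0],[1,0,0,0,0]]' | grep -E 'pos|^force'
python3 -m jog '[[1,0.05,0,0,0],[1,0,0,0,0]]' | grep -E 'pos|^force'
python3 -m jog '[[1,0.05,0,0,0],[1,0,0,0,0]]' | grep -E 'pos|^force'; done
```

```text
tool_pos: [0.4275, -0.2692, 0.0252]
force: [-2.5, -0.2, 1.1]
tool_pos: [0.4284, -0.2693, 0.0252]
force: [-2.2, 0.5, 0.8]
tool_pos: [0.429, -0.2693, 0.0251]
force: [-2.8, 0.6, 1.7]
```

```bash

python3 -m jog '[[1,0.05,0,0,0],[1,0,0,0,0]]' | grep -E 'pos|^force'
python3 -m jog '[[1,0.05,0,0,0],[1,0,0,0,0]]' | grep -E 'pos|^force'
```

```text
tool_pos: [0.4291, -0.2693, 0.025]
force: [-6.4, 0.3, 4.3]
tool_pos: [0.4291, -0.2694, 0.0249]
force: [-8.2, 0.7, 6.3]
```

```bash

python3 -m jog '[[1,0.05,0,0,0],[1,0,0,0,0]]' | grep -E 'pos|^force'
python3 -m jog '[[1,0.05,0,0,0],[1,0,0,0,0]]' | grep -E 'pos|^force'
python3 -m jog '[[1,0.05,0,0,0],[1,0,0,0,0]]' | grep -E 'pos|^force'
```

```text
tool_pos: [0.4293, -0.2694, 0.0248]
force: [-10.1, 2.2, 8.5]
tool_pos: [0.4293, -0.2694, 0.0246]
force: [-10.9, 2.1, 8.4]
tool_pos: [0.4294, -0.2694, 0.0245]
force: [-14.4, 1.8, 10.9]
```

```bash

python3 -m jog '[[1,0.04,0,0,0],[1,0,0,0,0],[1,0,0,0,0]]' | grep -E 'pos|^force'
python3 -m jog '[[1,0.03,0,0,0],[1,0,0,0,0],[1,0,0,0,0],[1,0,0,0,0]]' | grep -E 'pos|^force'
python3 -c "
from h import *
walls('scene')"
```

```text
tool_pos: [0.4295, -0.2694, 0.0244]
force: [-15.2, 2.1, 13.1]
tool_pos: [0.4295, -0.2694, 0.0244]
force: [-16.4, 3.0, 13.5]
scene rear 199 z pct [0.0319 0.0451 0.0525] x [0.0507 0.0839] y [-0.0706  0.0729]
scene front 149 z pct [0.0315 0.0446 0.0529] x [-0.0714 -0.0304] y [-0.0697  0.0722]
scene mid 255 z pct [0.0318 0.0474 0.0716] x [-0.0197  0.0193] y [-0.0674  0.072 ]
rect (mat frame) ((0.011434480547904968, -0.00012903660535812378), (0.16638340055942535, 0.1459389179944992), 0.022994235157966614)
```

```bash

cat >> h.py <<'E'
def prof(n):
    P=cloud(cam(n)).reshape(-1,3);w=np.concatenate([(P-[.4995,-.275,0])@np.array([[.9965,.083],[-.083,.9965],[0,0]]),P[:,2:]],1)
    t=w[(w[:,2]>.040)&(w[:,2]<.060)]
    for lo,hi in((-.05,-.02),(-.02,.02),(.02,.05)):
        s=t[(t[:,1]>lo)&(t[:,1]<hi)&(t[:,0]>.04)&(t[:,0]<.12)]; r=w[(w[:,1]>lo)&(w[:,1]<hi)&(w[:,2]>.022)&(w[:,2]<.034)&(w[:,0]>.085)&(w[:,0]<.125)]
        print(n,'rear wall top x',np.percentile(s[:,0],[2,98]).round(4) if len(s)>5 else None,'stop x',np.percentile(r[:,0],[2,98]).round(4) if len(r)>5 else None)
    s=t[(abs(t[:,1])>.061)&(abs(t[:,1])<.072)&(t[:,0]<-.03)&(t[:,0]>-.12)];print(' side wall front x, per side',[np.percentile(s[k,0],[2,10]).round(4) for k in(s[:,1]<0,s[:,1]>0) if k.sum()>5])
E
python3 -c "
from h import *
prof('scene');prof('top')"
```

```text
scene rear wall top x [0.0849 0.0951] stop x [0.0903 0.1095]
scene rear wall top x [0.0831 0.0933] stop x [0.0901 0.1085]
scene rear wall top x [0.0829 0.0924] stop x [0.0903 0.1091]
 side wall front x, per side [array([-0.0557, -0.054 ]), array([-0.0561, -0.0531])]
top rear wall top x [0.0809 0.0887] stop x [0.0922 0.1045]
top rear wall top x [0.081 0.089] stop x [0.0926 0.1048]
top rear wall top x [0.081  0.0886] stop x [0.0925 0.105 ]
 side wall front x, per side []
```

```bash

python3 -m jog '[[1,0,0,-0.05,0],[1,0,0,0,0],[1,0,0,0,0]]' | grep -E 'pos|^force'
python3 -m jog '[[1,0,0,-0.05,0],[1,0,0,0,0],[1,0,0,0,0]]' | grep -E 'pos|^force'
python3 -c "
from cell import env
o=env.get_obs();print(o['wrist_torque'],o['grasp_force'])"
```

```text
tool_pos: [0.4297, -0.2689, 0.0246]
force: [-13.3, 1.4, 7.1]
tool_pos: [0.4297, -0.2689, 0.0249]
force: [-11.2, 0.2, -1.4]
[ 0.12409035  2.79775617 -0.15727535] 5.745340883731842
```

```bash

python3 -m jog '[[1,0.05,0,-0.01,0],[1,0,0,0,0]]' | grep -E 'pos|^force'
python3 -m jog '[[1,0.05,0,-0.01,0],[1,0,0,0,0]]' | grep -E 'pos|^force'
python3 -m jog '[[1,0.03,0,-0.01,0],[1,0,0,0,0],[1,0,0,0,0]]' | grep -E 'pos|^force'
```

```text
tool_pos: [0.4298, -0.2689, 0.0249]
force: [-13.8, 0.7, 0.2]
tool_pos: [0.4299, -0.2688, 0.0248]
force: [-15.9, 0.4, 1.0]
tool_pos: [0.4299, -0.2689, 0.0249]
force: [-16.4, 0.2, 1.4]
```

```bash

python3 -m jog '[[1,0,0,0,0],[1,0,0,0,0],[1,0,0,0,0],[1,0,0,0,0],[1,0,0,0,0],[1,0,0,0,0]]' | grep -E 'pos|^force'
python3 -m jog '[[1,-0.15,0,0,0],[1,-0.15,0,0,0],[1,-0.2,0,0,0],[1,-0.3,0,0,0],[1,-0.5,0,0,0],[1,-0.6,0,0,0],[1,0,0,-0.5,0],[1,0,0,-1,0],[1,0,0,-1,0],[1,-0.5,0,-1,0],[1,-0.5,0,-1,0],[1,0,0,-1,0]]' | grep -E 'pos|^force'
python3 -m jog '[[1,0,0,-1,0],[1,0,0,-1,0],[1,0,0,-0.5,0],[1,0,0,0,0],[1,0,0,0,0]]' | grep -E 'pos|^force'
python3 -c "
from h import *
prof('scene');prof('top');walls('scene')
p=cloud(cam('top')).reshape(-1,3)
for X in np.arange(.405,.6,.02): print('%.3f'%X,[int(1e3*np.nanmedian(p[k,2])) if (k:=(abs(p[:,0]-X)<.01)&(abs(p[:,1]-Y)<.01)).sum()>2 else None for Y in np.arange(.25,.46,.02)])
C=cam('scene')['range_z'];
P0=np.load('top0.npy');q=p.reshape(480,640,3);d=abs(q[...,2]-P0[...,2])>.02
d[190:325,100:290]=0;d[190:320,375:520]=0
ys,xs=np.nonzero(cv2.erode(d.astype(np.uint8),np.ones((3,3)))); print('changed elsewhere',len(xs),(xs.min(),xs.max(),ys.min(),ys.max()) if len(xs) else '')
"
```

```text
tool_pos: [0.4299, -0.2688, 0.0248]
force: [-16.5, 1.4, 0.8]
tool_pos: [0.3792, -0.2657, 0.1395]
force: [0.2, -0.3, -0.0]
tool_pos: [0.3807, -0.2652, 0.1881]
force: [0.6, 0.0, 0.3]
scene rear wall top x [0.0851 0.0948] stop x [0.0908 0.109 ]
scene rear wall top x [0.082  0.0929] stop x [0.0903 0.1092]
scene rear wall top x [0.0832 0.0923] stop x [0.0907 0.1082]
 side wall front x, per side [array([-0.0568, -0.0545]), array([-0.0575, -0.0542])]
top rear wall top x [0.0808 0.0887] stop x [0.0922 0.1047]
top rear wall top x [0.0811 0.0893] stop x [0.0928 0.1049]
top rear wall top x [0.0814 0.0892] stop x [0.0927 0.1054]
 side wall front x, per side [array([-0.0607, -0.0585]), array([-0.062 , -0.0584])]
scene rear 195 z pct [0.0314 0.0452 0.0525] x [0.0506 0.0837] y [-0.0701  0.0715]
scene front 143 z pct [0.0311 0.0447 0.0516] x [-0.0586 -0.0302] y [-0.0697  0.0723]
scene mid 262 z pct [0.0319 0.0464 0.071 ] x [-0.0192  0.0199] y [-0.0662  0.0727]
rect (mat frame) ((0.018183432519435883, 7.086992263793945e-05), (0.14652934670448303, 0.1539364904165268), 89.73712921142578)
0.405 [76, 97, 97, 36, 68, 66, 47, 29, 30, 63, 1]
0.425 [86, 84, 33, 29, 5, 5, 4, 37, 6, 38, 99]
0.445 [86, 83, 33, 33, 20, 35, 39, 37, 38, 45, 100]
0.465 [86, 75, 48, 49, 33, 37, 41, 37, 39, 50, 98]
0.485 [53, 84, 47, 48, 35, 39, 42, 15, 14, 47, None]
0.505 [70, 98, 15, 14, 14, 6, 14, 15, 7, 48, 97]
0.525 [80, 99, 14, 15, 14, 6, 15, 14, 4, 49, 99]
0.545 [64, 99, 6, 15, 14, 5, 12, 14, 5, 46, None]
0.565 [53, 99, 5, 14, 13, 5, 5, 6, 5, 49, None]
0.585 [63, 99, 53, 10, 9, 8, 8, 8, 8, 53, None]
changed elsewhere 17628 (np.int64(0), np.int64(606), np.int64(291), np.int64(479))
```

```bash
python3 -c "
from cell import env
print(env.sign_off())"
```

```text
the job is handed in; nothing more can be done
None
```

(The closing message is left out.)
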